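Load the autosampler tray with colour-coded vial racks

ROBOT

A 6-joint arm with a two-finger parallel gripper is mounted at the origin on the work surface. World frame = base frame: x ahead of the robot, y to its left, z up, the work surface at z = 0. Lengths are in m, angles in rad, forces in N, time in s.
With the tool pointing down it reaches from about 0.3 to 1 m from the base axis. Payload 5.1 kg.
Tool frame: the origin (TCP) lies midway between the tips of the shut fingers; the grasp point (between the pads) lies 19 mm behind it; z points along the fingers, y is the line along which they close (so a half turn about z gives the same grasp; the last joint's range is limited). The gripper opens to 95 mm and grips with 3 to 60 N. Pads are 20 mm wide; open, the fingers measure 119 mm over their backs; the gripper's body (75 mm by 180 mm) begins 59 mm behind the grasp point.
Start: joints at [-1.217, 0.124, 1.65, -0, 1.367, -0.083], TCP at [0.275, -0.589, 0.215] pointing down, gripper open.
Joint ranges: [-2.61, 2.61], [-1.02, 2.33], [0.03, 2.71], [-1.35, 4.49], [0.32, 2.68], [-2.91, 2.91]. Speed limits (rad/s): [2.57, 2.57, 3.14, 3.14, 3.14, 3.14].

INTERFACE

Orientations are given as a unit quaternion [x, y, z, w].
In Python, from rig import bot, imaging, job gives the robot as it stands.
- The arm moves only by the tool move_arm, never from a script. Its argument "rows" is a list of rows, each a list of 6 numbers: the shift along the tool's x, y, z in units of 800 mm (1.0 is 800 mm), then the turn, a rotation vector about the tool's x, y, z in units of pi rad (1.0 is pi rad). In form: [[dx, dy, dz, rx, ry, rz], ...]. A call has 1 to 8 rows; each row is the pose to reach, as a shift and turn from the pose commanded when the call began, along the tool's axes at that moment, turning the shorter way round; what a row does not reach only later rows make up. A row lasts 1/12 s, in which the tool goes at most 41.7 mm and 7.16 degrees, less where a joint would pass 70% of its speed; a pose out of reach is approached as far as the arm can. A call with a number of a shift or a turn outside -1 to 1 is refused whole. A call with a gripper value outside its range is refused whole. "fingers" is the closure, from 0 (fully open) to 1 (shut), set as the call begins (left out, the last holds). The fingers move at their own pace and stop on an object; "newtons" is the grip in N (left out, the last holds). Time passes only in rows, so rows that repeat a pose let the fingers close. It gives the time, the measured TCP pose, the force, the opening and the grip force at its end, in the units of the state.
- bot.state(): the state, without advancing time (a new reading comes with each control period).
- imaging.camera(name): name is "side" or "top"; returns the picture (420x560x3 uint8, red, green, blue); there is no depth.
- imaging.camera_model(name): a dict with "fx", "fy", "cx", "cy" (pixels), "dist_coeffs" ([k1, k2, p1, p2, k3] as OpenCV has them; the pictures are not rectified), "extrinsics" (4x4, takes a point from world to camera coordinates). Camera axes: x right, y up, looking along -z (the intrinsics and any distortion apply to the point x, -y, -z); pixel columns grow to the right and rows downward; lengths in m; the calibration is good to about 2 mm. A picture is of the moment at which its call begins. camera_model takes no time and is no camera call.
- job.hand_in(): hands the job in; it is judged then, once.
The state is a dict: "clock": time; "joint_positions": joint angles; "joint_vel": joint speeds; "joint_torque": joint torques, N m; "tcp_pos": TCP position; "eef_rot": TCP orientation; "force": force on the tool from outside, world axes, zero at the start; "moment": the same for the moment, N m; "opening": finger opening in m; "finger_force": force on a finger pad.
Only numpy, scipy, OpenCV 4.12 (cv2) and the standard library are available. Lean on these libraries where they do the work, as an engineer would, in place of code of your own. Each camera call takes 0.05 s, during which the arm holds its last target. There are 200 camera calls.

TASK

The autosampler's tray is pulled out: load it for the next run with the four vial racks that stand on the bench. Set each rack down gently in the dock of the same colour as its vial caps, lengthwise and flat on the seat inside the dock's raised lip, and let go of it. Keep the racks upright, do not drop them, and leave the black carousel and the solvent bottle where they are.

Things in the scene. Friction and masses are not known exactly. Their poses are not given: they have to be found in the camera images.
- rack_blue_mid (a point): Loose white vial rack, blue caps on its ten amber vials (2 rows of 5; they stay in): 86 long (x) x 38 wide (y) x 45 mm high to the caps, z up. This point: its centre, 22.5 mm above the underside. Grip across the 38 mm width, on the upper side bands, 18 to 34 mm above the underside (open below, 10 to 18). Caps stand 11 mm above the bands. 0.16 kg. Either end may lead.
- rack_green_mid (a point): Loose white vial rack, green caps on its ten amber vials (2 rows of 5; they stay in): 86 long (x) x 38 wide (y) x 45 mm high to the caps, z up. This point: its centre, 22.5 mm above the underside. Grip across the 38 mm width, on the upper side bands, 18 to 34 mm above the underside (open below, 10 to 18). Caps stand 11 mm above the bands. 0.16 kg. Either end may lead.
- rack_red_mid (a point): Loose white vial rack, red caps on its ten amber vials (2 rows of 5; they stay in): 86 long (x) x 38 wide (y) x 45 mm high to the caps, z up. This point: its centre, 22.5 mm above the underside. Grip across the 38 mm width, on the upper side bands, 18 to 34 mm above the underside (open below, 10 to 18). Caps stand 11 mm above the bands. 0.16 kg. Either end may lead.
- rack_yellow_mid (a point): Loose white vial rack, yellow caps on its ten amber vials (2 rows of 5; they stay in): 86 long (x) x 38 wide (y) x 45 mm high to the caps, z up. This point: its centre, 22.5 mm above the underside. Grip across the 38 mm width, on the upper side bands, 18 to 34 mm above the underside (open below, 10 to 18). Caps stand 11 mm above the bands. 0.16 kg. Either end may lead.
- dock_blue_seat (a point): Middle of the seat (floor) of the blue dock, fixed on the tray, 35 mm above the bench: flat seat 102 long (x) x 54 mm wide (y), z up, with a blue lip round it 3 mm high, 4 mm wide. Past the +x end a blue block 12 mm above the seat, past the -x end a screw 9 mm above it, all within 67 mm of the middle. A rack's centre belongs 22.5 mm above this point.
- dock_green_seat (a point): Middle of the seat (floor) of the green dock, fixed on the tray, 35 mm above the bench: flat seat 102 long (x) x 54 mm wide (y), z up, with a green lip round it 3 mm high, 4 mm wide. Past the +x end a green block 12 mm above the seat, past the -x end a screw 9 mm above it, all within 67 mm of the middle. A rack's centre belongs 22.5 mm above this point.
- dock_red_seat (a point): Middle of the seat (floor) of the red dock, fixed on the tray, 35 mm above the bench: flat seat 102 long (x) x 54 mm wide (y), z up, with a red lip round it 3 mm high, 4 mm wide. Past the +x end a red block 12 mm above the seat, past the -x end a screw 9 mm above it, all within 67 mm of the middle. A rack's centre belongs 22.5 mm above this point.
- dock_yellow_seat (a point): Middle of the seat (floor) of the yellow dock, fixed on the tray, 35 mm above the bench: flat seat 102 long (x) x 54 mm wide (y), z up, with a yellow lip round it 3 mm high, 4 mm wide. Past the +x end a yellow block 12 mm above the seat, past the -x end a screw 9 mm above it, all within 67 mm of the middle. A rack's centre belongs 22.5 mm above this point.
- carousel: Bystander: loose black round vial carousel with a blue ring on top, 150 mm across, 58 mm high; origin at the centre of its underside, z up. To be left where it is.
- bottle: Bystander: loose amber solvent bottle with a blue cap, 56 mm across, 130 mm high; origin at the centre of its underside, z up. To be left where it is.
Things that resemble listed ones, but are neither listed nor needed, are in the scene too. Leave any purple look-alike of the part that bears rack_red_mid alone.

How it is judged:
At the end, for the whole second after the job is handed in: Each of the four racks stands in the dock of its own colour, flat on the seat (height within 3 mm, tilt under 0.05 rad), its centre within 12 mm of the seat's middle and its length within 0.25 rad of the dock's length (either way round), released and at rest (horizontal distance between rack_blue_mid and dock_blue_seat below 0.012 m and z of rack_blue_mid in the frame of dock_blue_seat between 0.0195 and 0.0255 m and angle between each of rack_blue_mid, rack_green_mid, rack_red_mid, rack_yellow_mid's own z axis and vertical below 0.05 rad and angle between the x axis of rack_blue_mid and the x axis of dock_blue_seat, either way round below 0.25 rad and linear speed of each of rack_blue, rack_green, rack_red, rack_yellow below 0.02 m/s and horizontal distance between rack_green_mid and dock_green_seat below 0.012 m and z of rack_green_mid in the frame of dock_green_seat between 0.0195 and 0.0255 m and angle between the x axis of rack_green_mid and the x axis of dock_green_seat, either way round below 0.25 rad and horizontal distance between rack_red_mid and dock_red_seat below 0.012 m and z of rack_red_mid in the frame of dock_red_seat between 0.0195 and 0.0255 m and angle between the x axis of rack_red_mid and the x axis of dock_red_seat, either way round below 0.25 rad and horizontal distance between rack_yellow_mid and dock_yellow_seat below 0.012 m and z of rack_yellow_mid in the frame of dock_yellow_seat between 0.0195 and 0.0255 m and angle between the x axis of rack_yellow_mid and the x axis of dock_yellow_seat, either way round below 0.25 rad); the robot touches nothing.
It fails at once if a rack is tipped by more than about 35 degrees (angle between any of rack_blue_mid, rack_green_mid, rack_red_mid, rack_yellow_mid's own z axis and vertical above 0.6 rad).
It fails at once if a rack is dropped (falls free from more than about 2 cm) ((linear speed of rack_blue above 0.6 m/s and contact force between the fingers and rack_blue below 0.05 N) or (linear speed of rack_green above 0.6 m/s and contact force between the fingers and rack_green below 0.05 N) or (linear speed of rack_red above 0.6 m/s and contact force between the fingers and rack_red below 0.05 N) or (linear speed of rack_yellow above 0.6 m/s and contact force between the fingers and rack_yellow below 0.05 N)).
It fails at once if the carousel is moved by more than 2 cm or tipped (distance of carousel from where it was at the start of the episode above 0.02 m or angle between carousel's own z axis and vertical above 0.3 rad).
It fails at once if the bottle is moved by more than 2 cm or tipped (distance of bottle from where it was at the start of the episode above 0.02 m or angle between bottle's own z axis and vertical above 0.3 rad).
It also fails if it takes over 104 s, if anything falls off the work surface, if the arm or the gripper's body presses on something with over 40 N, if the wrist force passes 120 N, or if a joint passes its speed limit or range.

## Working session

There is one attempt and no reset: what is moved stays moved. The work goes in short steps, Python scripts to look and compute and a tool call to move; the robot and the scene stay as the last step left them, time stands still between calls to the robot, and variables do not carry over. Pictures are saved under pics/ and viewed, at most 14 in all, crops included, and the job is handed in when it is done.

Besides the shell and the picture viewer there is one more tool, called as name(argument=value, ...), one argument or row to a line, values as JSON. move_arm: Moves the arm, as the interface text tells. Shifts and turns lie within -1 to 1; 1 stands for 800 mm of shift or pi rad of turn. Its arguments: {"type":"object","properties":{"rows":{"type":"array","items":{"type":"array","items":{"type":"number","minimum":-1,"maximum":1}}},"fingers":{"type":"number"},"newtons":{"type":"number"}},"required":["rows"]}

```bash
mkdir -p pics
python3 - <<'E'
from rig import bot,imaging,job
import cv2
for n in("top","side"):
    m=imaging.camera_model(n);print(n,m)
    cv2.imwrite(f"pics/{n}0.png",cv2.resize(imaging.camera(n)[:,:,::-1],(800,600),interpolation=cv2.INTER_CUBIC))
s=bot.state();print(s["clock"],s["tcp_pos"],s["eef_rot"],s["opening"])
E
```

```text
top {'fx': 491.2938657834113, 'fy': 491.2938657834113, 'cx': 276.89765060502253, 'cy': 207.9903943031159, 'dist_coeffs': array([-0.00142513,  0.        ,  0.        ,  0.        ,  0.        ]), 'extrinsics': array([[-0.00822998, -0.99996022, -0.00343842,  0.02518547],
       [ 0.99918993, -0.008359  ,  0.03936514, -0.56631482],
       [-0.03939231, -0.00311166,  0.99921898, -1.17247453],
       [ 0.        ,  0.        ,  0.        ,  1.        ]])}
side {'fx': 380.9799351922015, 'fy': 380.9799351922015, 'cx': 276.50178689521863, 'cy': 205.82983488996308, 'dist_coeffs': array([-0.08510356,  0.        ,  0.        ,  0.        ,  0.        ]), 'extrinsics': array([[-0.9658628 , -0.2589711 , -0.00655918,  0.57692009],
       [ 0.12924764, -0.50367834,  0.85416812, -0.11229118],
       [-0.22450858,  0.82416145,  0.51995557, -0.86286374],
       [ 0.        ,  0.        ,  0.        ,  1.        ]])}
0.1 [ 0.27473985 -0.58844795  0.213495  ] [ 9.76244887e-01  2.16668038e-01 -1.43628982e-04 -9.28511010e-04] 0.09554316747303328
```

View pics/top0.png

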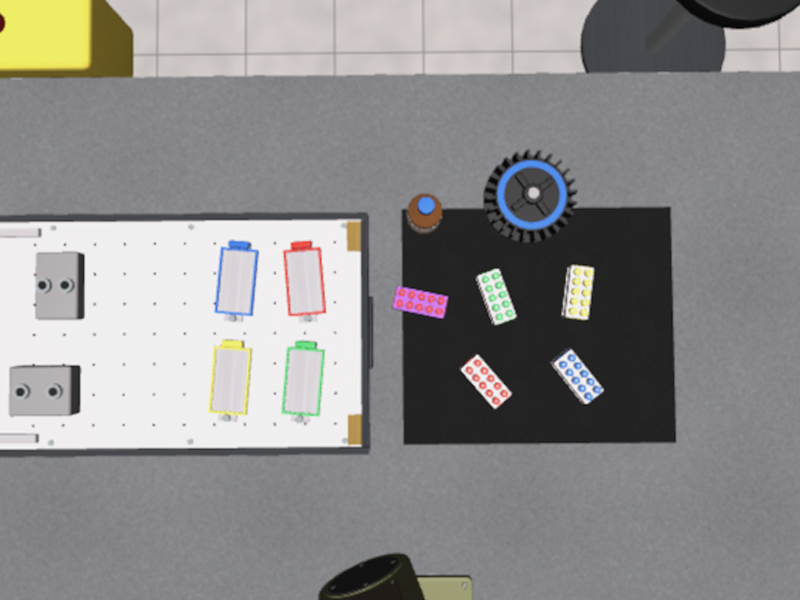

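View pics/side0.png

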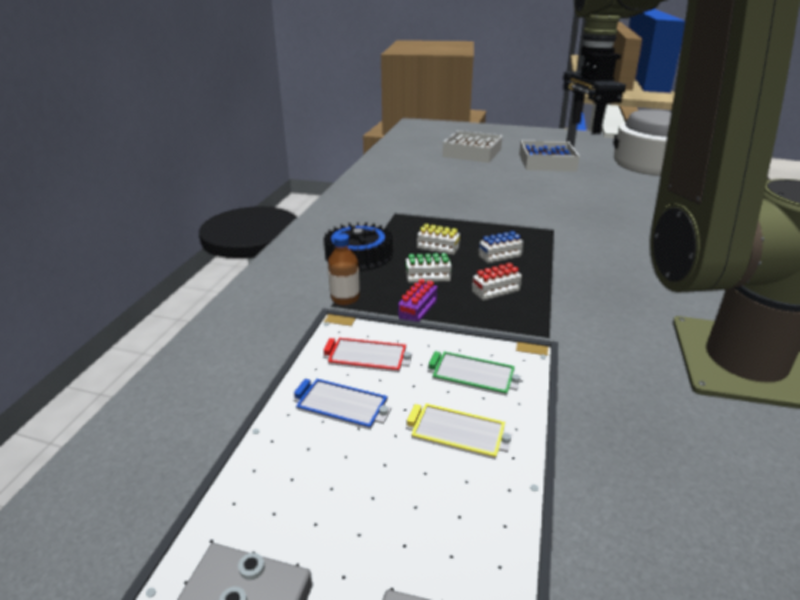

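The top view (800 px wide) shows these racks: yellow (578,292), green (496,296), blue (577,376) and two with red caps. The one at (486,381) has a white body and the one at (420,302) a purple body. The white one fits rack_red. The docks are blue (237,282), red (304,282), yellow (231,381) and green (303,381). Next I'll measure them and confirm the red rack in a crop.

```bash
cat > h.py <<'E'
from rig import bot,imaging,job
import cv2,numpy as np
from scipy.spatial.transform import Rotation as R
def project_inv(cam,uv,z):
    m=imaging.camera_model(cam);K=np.array([[m["fx"],0,m["cx"]],[0,m["fy"],m["cy"]],[0,0,1]])
    n=cv2.undistortPoints(np.float64(uv).reshape(-1,1,2),K,m["dist_coeffs"]).reshape(-1,2)
    E=m["extrinsics"];d=np.c_[n[:,0],-n[:,1],-np.ones(len(n))]@E[:3,:3];c=-E[:3,:3].T@E[:3,3]
    return (c+d*((z-c[2])/d[:,2])[:,None])[:,:2]
HUE={"red":[(0,8),(172,180)],"yellow":[(22,34)],"green":[(50,80)],"blue":[(100,120)]}
def mask(img,col,box,s=110,v=90):
    h=cv2.cvtColor(img,cv2.COLOR_RGB2HSV);m=np.zeros(img.shape[:2],bool)
    for a,b in HUE[col]: m|=(h[...,0]>=a)&(h[...,0]<=b)
    m&=(h[...,1]>s)&(h[...,2]>v);o=np.zeros_like(m);x,y,X,Y=box;o[y:Y,x:X]=m[y:Y,x:X];return o
def rect(pts):
    (c,(w,h),a)=cv2.minAreaRect(np.float32(pts)*1000);a=a if w>h else a+90
    return np.array(c)/1000,np.array([max(w,h),min(w,h)]),(a+90)%180-90
def rack(img,col,box,z=.045,s=80,v=80):
    ys,xs=np.nonzero(mask(img,col,box,s,v));return rect(project_inv("top",np.c_[xs,ys],z))
def at(x,y,r=34): x,y=x/1.4286,y/1.4286;return [int(x-r),int(y-r),int(x+r),int(y+r)]
E
python3 - <<'E'
from h import *
img=imaging.camera("top")
for c,x,y in(("yellow",578,292),("green",496,296),("red",486,381),("blue",577,376)):
    a=rack(img,c,at(x,y,24));ys,xs=np.nonzero(mask(img,c,at(x,y,24),80,80));print(c,a,len(xs),project_inv("top",[[xs.mean(),ys.mean()]],.045))
for c,x,y in(("blue",237,282),("red",304,282),("yellow",231,381),("green",303,381)):
    m=mask(img,c,at(x,y,32),50,60).astype(np.uint8)
    cs,h=cv2.findContours(m,cv2.RETR_CCOMP,cv2.CHAIN_APPROX_NONE)
    ho=[k for k,hh in zip(cs,h[0]) if hh[3]>=0]
    print("dock",c,rect(project_inv("top",max(ho,key=cv2.contourArea)[:,0],.037)) if ho else "none")
cv2.imwrite("pics/crop.png",cv2.resize(img[175:305,140:430,::-1],(800,359),interpolation=cv2.INTER_CUBIC))
cx=project_inv("top",np.array([[425,207],[530,193],[420,302]])/1.4286,.05);print(cx)
E
```

```text
yellow (array([ 0.57100745, -0.282439  ]), array([89.98971558, 32.73464203]), -11.301589965820312) 164 [[ 0.57248312 -0.28210398]]
green (array([ 0.57001074, -0.14463773]), array([82.31381989, 27.4385891 ]), 18.84195327758789) 127 [[ 0.56660225 -0.14530476]]
red (array([ 0.42804776, -0.12520502]), array([89.36940002, 28.05662918]), 40.44795227050781) 178 [[ 0.4265083  -0.12637199]]
blue (array([ 0.43568774, -0.27705276]), array([89.59632874, 28.73697853]), 38.528411865234375) 187 [[ 0.43329739 -0.27835436]]
dock blue (array([0.59479163, 0.28470065]), array([104.7943573 ,  56.96269989]), -5.342414855957031)
dock red (array([0.59332263, 0.17219542]), array([104.90229034,  56.81031418]), 4.524577617645264)
dock yellow (array([0.43162466, 0.29501703]), array([105.40912628,  57.00314713]), -4.6757049560546875)
dock green (array([0.42905991, 0.17477579]), array([106.48697662,  58.07812881]), -4.905311584472656)
[[ 0.71243315 -0.0290838 ]
 [ 0.73401542 -0.20146076]
 [ 0.55670319 -0.01939219]]
```

View pics/crop.png

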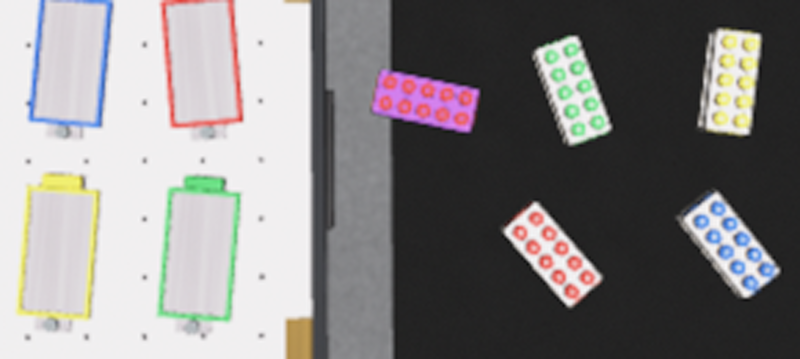

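The crop confirms it: the white-bodied red-cap rack is at (553,255) and the purple look-alike, which I'll leave alone, is at (427,100). I read the corner caps off the crop to refine the rack poses.

```bash
cat >> h.py <<'E'
def go(x,y,z,yaw):
    s=bot.state();r=R.from_quat(s["eef_rot"]);a=np.radians(yaw)
    t=R.from_matrix(np.array([[np.cos(a),np.sin(a),0],[np.sin(a),-np.cos(a),0],[0,0,-1]]))
    d=r.inv().apply(np.array([x,y,z])-s["tcp_pos"]);v=(r.inv()*t).as_rotvec()
    print(np.round(np.r_[d/.8,v/np.pi],4).tolist(),"mm",np.round(np.linalg.norm(d)*1000),"deg",np.round(np.degrees(np.linalg.norm(v)),1),"t",round(s["clock"],2),"tcp",np.round(s["tcp_pos"],4))
E
python3 - <<'E'
from h import *
C={"green":[(551,57),(571,50),(578,129),(598,121)],"yellow":[(730,42),(752,44),(720,119),(741,119)],"red":[(536,218),(519,232),(587,278),(571,292)],"blue":[(718,208),(701,221),(768,270),(750,283)]}
for c,p in C.items():
    w=project_inv("top",np.array(p)/2.7586+[140,175],.045);d=w[0]+w[1]-w[2]-w[3];print(c,w.mean(0).round(4),np.degrees(np.arctan2(d[1],d[0])).round(1))
go(.433,-.278,.09,38.5)
E
```

```text
green [ 0.5653 -0.1466] 19.9
yellow [ 0.5712 -0.2833] -8.9
red [ 0.4254 -0.1267] 40.1
blue [ 0.4322 -0.2795] 37.9
[0.3434, -0.2678, 0.1551, -0.0005, -0.0001, -0.0749] mm 370.0 deg 13.5 t 0.15 tcp [ 0.2748 -0.5885  0.2137]
```

move_arm(
  rows=[
    [0.3434,-0.2678,0.1551,0,0,-0.0749],
    [0.3434,-0.2678,0.1551,0,0,-0.0749],
    [0.3434,-0.2678,0.1551,0,0,-0.0749],
    [0.3434,-0.2678,0.1551,0,0,-0.0749],
    [0.3434,-0.2678,0.1551,0,0,-0.0749],
    [0.3434,-0.2678,0.1551,0,0,-0.0749],
    [0.3434,-0.2678,0.1551,0,0,-0.0749],
    [0.3434,-0.2678,0.1551,0,0,-0.0749],
  ],
  fingers=0,
  newtons=25,
)

```text
clock: 0.82
tcp_pos: [0.4179, -0.3073, 0.102]
eef_rot: [0.944, 0.33, 0.0, 0.0]
force: [0.6, -0.1, -0.2]
opening: 0.095
finger_force: 0.0
```

Run:
```python
from h import *
go(.4325,-.279,.009,38)
```

```text
[0.0363, -0.0164, 0.1163, 0.0, -0.0, 0.0027] mm 98.0 deg 0.5 t 0.82 tcp [ 0.4179 -0.3073  0.102 ]
```

move_arm(
  rows=[
    [0.02,-0.01,0,0,0,0],
    [0.02,-0.01,0,0,0,0],
    [0.02,-0.01,0,0,0,0],
    [0.02,-0.01,0,0,0,0],
  ],
)

```text
clock: 1.15
tcp_pos: [0.4252, -0.2939, 0.1033]
eef_rot: [0.944, 0.33, 0.0, 0.001]
force: [-0.3, -0.2, 1.4]
opening: 0.0949
finger_force: 0.0
```

Run:
```python
from h import *
go(.4325,-.279,.009,38)
```

```text
[0.0188, -0.0091, 0.1179, 0.0004, 0.0001, 0.0028] mm 96.0 deg 0.5 t 1.15 tcp [ 0.4252 -0.2939  0.1033]
```

move_arm(
  rows=[
    [0.0188,-0.0091,0,0,0,0.003],
    [0.0188,-0.0091,0.025,0,0,0.003],
    [0.0188,-0.0091,0.05,0,0,0.003],
    [0.0188,-0.0091,0.075,0,0,0.003],
    [0.0188,-0.0091,0.1,0,0,0.003],
    [0.0188,-0.0091,0.117,0,0,0.003],
    [0.0188,-0.0091,0.117,0,0,0.003],
    [0.0188,-0.0091,0.117,0,0,0.003],
  ],
)

```text
clock: 1.82
tcp_pos: [0.4318, -0.279, 0.009]
eef_rot: [0.946, 0.324, -0.0, -0.0]
force: [0.3, -0.4, 0.4]
opening: 0.0951
finger_force: 0.0
```

move_arm(
  rows=[
    [0,0,0,0,0,0],
    [0,0,0,0,0,0],
    [0,0,0,0,0,0],
    [0,0,0,0,0,0],
    [0,0,0,0,0,0],
    [0,0,0,0,0,0],
    [0,0,0,0,0,0],
    [0,0,0,0,0,0],
  ],
  fingers=1,
  newtons=25,
)

```text
clock: 2.48
tcp_pos: [0.4324, -0.2779, 0.0093]
eef_rot: [0.946, 0.325, 0.0, 0.0]
force: [-0.3, 0.1, -0.0]
opening: 0.0471
finger_force: 0.0
```

move_arm(
  rows=[
    [0,0,0,0,0,0],
    [0,0,0,0,0,0],
    [0,0,0,0,0,0],
    [0,0,0,0,0,0],
    [0,0,0,0,0,0],
  ],
)

```text
clock: 2.9
tcp_pos: [0.4325, -0.278, 0.0093]
eef_rot: [0.946, 0.325, 0.0, 0.0]
force: [0.4, -0.1, -0.5]
opening: 0.0379
finger_force: 25.0
```

move_arm(
  rows=[
    [0,0,-0.01,0,0,0],
    [0,0,-0.03,0,0,0],
    [0,0,-0.06,0,0,0],
    [0,0,-0.09,0,0,0],
    [0,0,-0.12,0,0,0],
    [0,0,-0.14,0,0,0],
    [0,0,-0.15,0,0,0],
    [0,0,-0.15,0,0,0],
  ],
)

```text
clock: 3.57
tcp_pos: [0.4334, -0.2787, 0.1317]
eef_rot: [0.946, 0.325, 0.001, 0.002]
force: [0.5, 0.2, -1.5]
opening: 0.0377
finger_force: 25.0
```

Run:
```python
from h import *
go(.595,.285,.12,-5)
img=imaging.camera("top")
cv2.imwrite("pics/a1.png",cv2.resize(imaging.camera("side")[100:310,200:480,::-1],(800,600)))
```

```text
[0.5928, -0.4313, 0.0135, 0.0011, -0.0008, 0.2387] mm 587.0 deg 43.0 t 3.57 tcp [ 0.4334 -0.2787  0.1317]
```

View pics/a1.png

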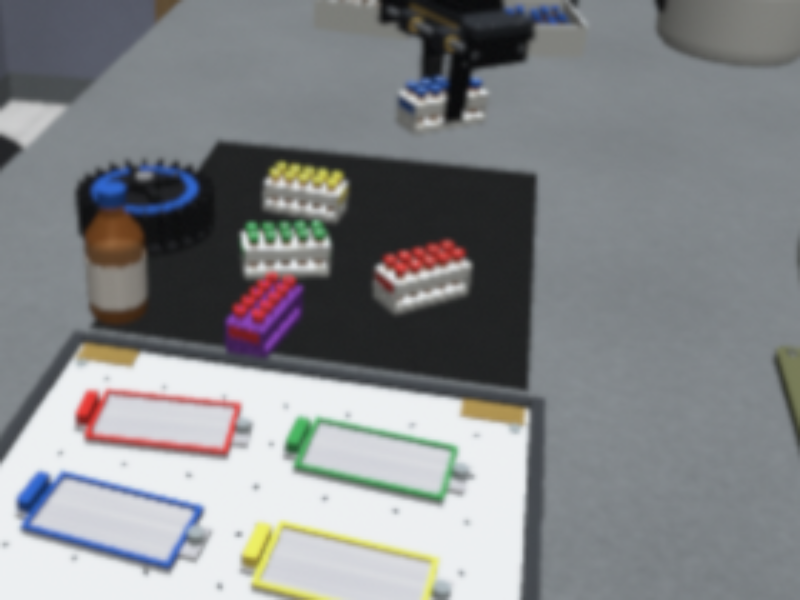

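The blue rack hangs level in the grip at (440,105). Next I carry it to the blue dock.

move_arm(
  rows=[
    [0.02,-0.015,0,0,0,0.01],
    [0.05,-0.036,0,0,0,0.025],
    [0.09,-0.065,0,0,0,0.045],
    [0.13,-0.095,0,0,0,0.065],
    [0.17,-0.124,0,0,0,0.085],
    [0.21,-0.153,0,0,0,0.105],
    [0.25,-0.182,0,0,0,0.125],
    [0.29,-0.211,0,0,0,0.145],
  ],
)

```text
clock: 4.33
tcp_pos: [0.5102, -0.0001, 0.127]
eef_rot: [0.995, 0.102, -0.002, -0.0]
force: [0.5, -0.8, -1.9]
opening: 0.0379
finger_force: 25.0
```

Run:
```python
from h import *
go(.595,.285,.12,-5)
```

```text
[0.1761, -0.3275, 0.0085, -0.0002, 0.0012, 0.0927] mm 298.0 deg 16.7 t 4.33 tcp [ 5.102e-01 -1.000e-04  1.270e-01]
```

move_arm(
  rows=[
    [0.025,-0.045,0,0,0,0.015],
    [0.048,-0.09,0,0,0,0.03],
    [0.072,-0.135,0,0,0,0.045],
    [0.096,-0.18,0,0,0,0.06],
    [0.12,-0.225,0,0,0,0.075],
    [0.14,-0.262,0,0,0,0.09],
    [0.155,-0.29,0,0,0,0.09],
    [0.16,-0.305,0,0,0,0.09],
  ],
)

```text
clock: 5.0
tcp_pos: [0.5857, 0.2655, 0.1265]
eef_rot: [0.999, -0.037, -0.002, 0.0]
force: [0.8, -1.2, -2.2]
opening: 0.0378
finger_force: 25.0
```

move_arm(
  rows=[
    [0,0,0,0,0,0],
    [0,0,0,0,0,0],
  ],
)

```text
clock: 5.17
tcp_pos: [0.5854, 0.2624, 0.1273]
eef_rot: [0.999, -0.037, -0.002, 0.001]
force: [1.1, -0.8, -1.7]
opening: 0.0379
finger_force: 25.0
```

Run:
```python
from h import *
go(.595,.285,.0455,-5)
```

```text
[0.0102, -0.0293, 0.1022, 0.0006, 0.001, 0.004] mm 85.0 deg 0.8 t 5.17 tcp [0.5854 0.2624 0.1273]
```

move_arm(
  rows=[
    [0.0102,-0.0293,0,0,0,0.004],
    [0.0102,-0.0293,0,0,0,0.004],
    [0.0102,-0.0293,0.02,0,0,0.004],
    [0.0102,-0.0293,0.04,0,0,0.004],
    [0.0102,-0.0293,0.06,0,0,0.004],
    [0.0102,-0.0293,0.08,0,0,0.004],
    [0.0102,-0.0293,0.09,0,0,0.004],
    [0.0102,-0.0293,0.09,0,0,0.004],
  ],
)

```text
clock: 5.83
tcp_pos: [0.5944, 0.2834, 0.0542]
eef_rot: [0.999, -0.045, -0.003, 0.001]
force: [0.1, -0.9, -1.9]
opening: 0.0379
finger_force: 25.0
```

Run:
```python
from h import *
go(.595,.285,.0445,-5)
cv2.imwrite("pics/a2.png",cv2.resize(np.hstack([imaging.camera("top")[140:310,120:290,::-1],imaging.camera("side")[210:380,170:400,::-1]]),(800,340)))
```

```text
[0.0007, -0.0021, 0.0121, 0.0009, 0.0016, -0.0007] mm 10.0 deg 0.4 t 5.83 tcp [0.5944 0.2834 0.0542]
```

View pics/a2.png

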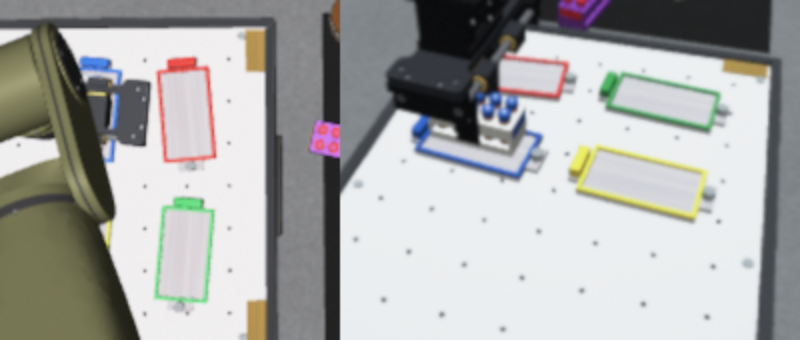

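The rack is above the blue dock seat, around (475,135), and inside the lip. I lower it the last 10 mm.

move_arm(
  rows=[
    [0.0007,-0.002,0.002,0,0,0],
    [0.0007,-0.002,0.004,0,0,0],
    [0.0007,-0.002,0.006,0,0,0],
    [0.0007,-0.002,0.008,0,0,0],
    [0.0007,-0.002,0.01,0,0,0],
    [0.0007,-0.002,0.0115,0,0,0],
    [0.0007,-0.002,0.0115,0,0,0],
    [0.0007,-0.002,0.0115,0,0,0],
  ],
)

```text
clock: 6.6
tcp_pos: [0.597, 0.2873, 0.0478]
eef_rot: [0.999, -0.044, -0.0, 0.0]
force: [0.6, 0.4, -1.2]
opening: 0.0376
finger_force: 25.0
```

move_arm(
  rows=[
    [0,0,0,0,0,0],
    [0,0,0,0,0,0],
    [0,0,0,0,0,0],
  ],
)

```text
clock: 6.85
tcp_pos: [0.5972, 0.2873, 0.0482]
eef_rot: [0.999, -0.044, 0.0, -0.0]
force: [-0.4, 0.7, -1.6]
opening: 0.0378
finger_force: 25.0
```

move_arm(
  rows=[
    [-0.0025,0.0025,0.001,0,0,0],
    [-0.0025,0.0025,0.002,0,0,0],
    [-0.0025,0.0025,0.003,0,0,0],
    [-0.0025,0.0025,0.004,0,0,0],
    [-0.0025,0.0025,0.004,0,0,0],
    [-0.0025,0.0025,0.004,0,0,0],
  ],
)

```text
clock: 7.35
tcp_pos: [0.5949, 0.2854, 0.0447]
eef_rot: [0.999, -0.044, -0.0, 0.0]
force: [0.4, 0.1, -1.1]
opening: 0.0378
finger_force: 25.0
```

move_arm(
  rows=[
    [0,0,0.0008,0,0,0],
    [0,0,0.0015,0,0,0],
    [0,0,0.0015,0,0,0],
  ],
)

```text
clock: 7.6
tcp_pos: [0.5952, 0.2855, 0.0443]
eef_rot: [0.999, -0.044, 0.0, -0.0]
force: [-1.3, -0.5, 1.7]
opening: 0.0377
finger_force: 25.0
```

move_arm(
  rows=[
    [0,0,0,0,0,0],
    [0,0,0,0,0,0],
    [0,0,0,0,0,0],
    [0,0,0,0,0,0],
  ],
  fingers=0.3,
)

```text
clock: 7.93
tcp_pos: [0.595, 0.2854, 0.0436]
eef_rot: [0.999, -0.044, 0.0, -0.0]
force: [-0.7, -0.3, 0.1]
opening: 0.0591
finger_force: 0.0
```

move_arm(
  rows=[
    [0,0,0,0,0,0],
    [0,0,-0.02,0,0,0],
    [0,0,-0.05,0,0,0],
    [0,0,-0.08,0,0,0],
    [0,0,-0.11,0,0,0],
    [0,0,-0.11,0,0,0],
    [0,0,-0.11,0,0,0],
  ],
)

```text
clock: 8.52
tcp_pos: [0.5962, 0.2859, 0.1338]
eef_rot: [0.999, -0.044, 0.002, -0.001]
force: [-0.2, 0.3, -0.4]
opening: 0.0666
finger_force: 0.0
```

Run:
```python
from h import *
go(.572,-.283,.11,-10)
```

```text
[0.0323, 0.7111, 0.0286, -0.0006, -0.0012, 0.0275] mm 570.0 deg 5.0 t 8.52 tcp [0.5962 0.2859 0.1338]
```

move_arm(
  rows=[
    [0,0.04,0,0,0,0],
    [0.005,0.09,0,0,0,0.003],
    [0.008,0.14,0,0,0,0.006],
    [0.01,0.19,0,0,0,0.01],
    [0.012,0.24,0,0,0,0.015],
    [0.015,0.29,0,0,0,0.02],
    [0.018,0.34,0,0,0,0.0275],
    [0.02,0.39,0,0,0,0.0275],
  ],
  fingers=0,
)

```text
clock: 9.18
tcp_pos: [0.5819, -0.0284, 0.1295]
eef_rot: [0.996, -0.087, -0.002, -0.0]
force: [0.8, 0.9, 0.7]
opening: 0.0948
finger_force: 0.0
```

move_arm(
  rows=[
    [0,0.05,0,0,0,0],
    [0,0.1,0,0,0,0],
    [0,0.15,0,0,0,0],
    [0,0.2,0,0,0,0],
    [0,0.25,0,0,0,0],
    [0,0.29,0,0,0,0],
    [0,0.305,0,0,0,0],
    [0,0.305,0,0,0,0],
  ],
)

```text
clock: 9.85
tcp_pos: [0.5396, -0.2689, 0.1297]
eef_rot: [0.996, -0.089, -0.001, -0.001]
force: [-0.1, 0.3, 0.4]
opening: 0.0949
finger_force: 0.0
```

Run:
```python
from h import *
go(.572,-.283,.009,-10)
img=imaging.camera("top")
cv2.imwrite("pics/a3.png",cv2.resize(np.hstack([img[130:300,110:280,::-1],img[130:300,270:440,::-1]]),(800,400)))
for c,x,y in(("blue",237,282),):
    cs,_=cv2.findContours(mask(img,c,[int(i) for i in at(x,y,22)],80,80).astype(np.uint8),cv2.RETR_EXTERNAL,cv2.CHAIN_APPROX_NONE)
    print([(np.round(cv2.minEnclosingCircle(k)[0],1).tolist(),cv2.contourArea(k)) for k in cs])
```

```text
[0.0434, 0.0102, 0.1508, -0.0003, 0.0008, -0.0012] mm 126.0 deg 0.3 t 9.85 tcp [ 0.5396 -0.2689  0.1297]
[([163.0, 210.0], 14.0), ([156.0, 212.5], 18.0), ([163.5, 203.0], 13.0), ([164.1, 195.7], 13.5), ([165.0, 189.0], 12.0), ([155.0, 195.0], 53.5), ([165.5, 181.5], 13.0), ([173.0, 196.2], 36.5), ([157.0, 179.0], 19.5)]
```

View pics/a3.png

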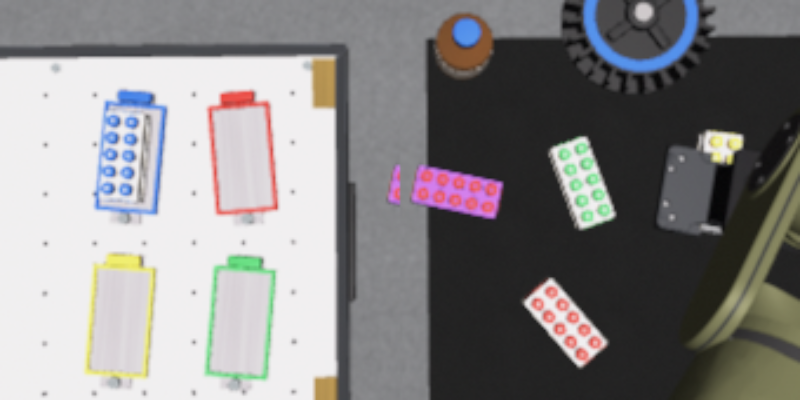

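Blue is seated inside its lip, with caps around (120,155). Bottle, carousel and the other racks look unmoved. Now yellow.

move_arm(
  rows=[
    [0.02,0.005,0,0,0,0],
    [0.043,0.01,0,0,0,0],
    [0.043,0.01,0.04,0,0,0],
    [0.043,0.01,0.06,0,0,0],
    [0.043,0.01,0.06,0,0,0],
    [0.043,0.01,0.06,0,0,0],
  ],
)

```text
clock: 10.4
tcp_pos: [0.5729, -0.2784, 0.0817]
eef_rot: [0.996, -0.086, -0.002, -0.001]
force: [0.6, 0.7, -0.4]
opening: 0.0953
finger_force: 0.0
```

Run:
```python
from h import *
go(.572,-.283,.009,-10)
w=project_inv("top",[(158,181),(167,181.4),(155.5,209.5),(164,210.3)],.08);d=w[0]+w[1]-w[2]-w[3];print(w.mean(0),np.degrees(np.arctan2(d[1],d[0])))
```

```text
[0.0002, 0.0061, 0.0909, -0.0006, 0.0012, 0.0007] mm 73.0 deg 0.3 t 10.4 tcp [ 0.5729 -0.2784  0.0817]
[0.59433426 0.28322816] -5.4121422708053215
```

move_arm(
  rows=[
    [0,0.004,0.02,0,0,0],
    [0,0.005,0.045,0,0,0],
    [0,0.006,0.07,0,0,0],
    [0,0.006,0.085,0,0,0],
    [0,0.006,0.09,0,0,0],
    [0,0.006,0.09,0,0,0],
    [0,0.006,0.09,0,0,0],
  ],
)

```text
clock: 10.98
tcp_pos: [0.5736, -0.2857, 0.0129]
eef_rot: [0.996, -0.087, 0.001, 0.0]
force: [-0.4, -0.0, 0.3]
opening: 0.0952
finger_force: 0.0
```

move_arm(
  rows=[
    [0,0,0,0,0,0],
    [0,0,0,0,0,0],
    [0,0,0,0,0,0],
    [0,0,0,0,0,0],
    [0,0,0,0,0,0],
    [0,0,0,0,0,0],
    [0,0,0,0,0,0],
    [0,0,0,0,0,0],
  ],
  fingers=1,
)

```text
clock: 11.65
tcp_pos: [0.5727, -0.2856, 0.0116]
eef_rot: [0.996, -0.087, -0.0, -0.0]
force: [-0.5, -0.4, -0.2]
opening: 0.0472
finger_force: 0.0
```

move_arm(
  rows=[
    [0,0,0,0,0,0],
    [0,0,0,0,0,0],
    [0,0,0,0,0,0],
    [0,0,0,0,0,0],
    [0,0,0,0,0,0],
  ],
)

```text
clock: 12.07
tcp_pos: [0.5727, -0.2855, 0.0115]
eef_rot: [0.996, -0.087, -0.0, -0.0]
force: [-0.6, 0.7, -0.9]
opening: 0.0381
finger_force: 24.8
```

move_arm(
  rows=[
    [0,0,-0.01,0,0,0],
    [0,0,-0.03,0,0,0],
    [0,0,-0.06,0,0,0],
    [0,0,-0.09,0,0,0],
    [0,0,-0.12,0,0,0],
    [0,0,-0.14,0,0,0],
    [0,0,-0.15,0,0,0],
    [0,0,-0.15,0,0,0],
  ],
)

```text
clock: 12.73
tcp_pos: [0.5739, -0.2865, 0.1346]
eef_rot: [0.996, -0.087, 0.002, 0.001]
force: [0.7, 0.1, -1.1]
opening: 0.038
finger_force: 24.8
```

Run:
```python
from h import *
go(.4315,.295,.13,-4.7)
```

```text
[-0.3016, -0.6849, 0.0031, 0.0007, -0.0013, -0.0294] mm 599.0 deg 5.3 t 12.73 tcp [ 0.5739 -0.2865  0.1346]
```

move_arm(
  rows=[
    [-0.009,-0.021,0,0,0,0],
    [-0.021,-0.048,0,0,0,0],
    [-0.039,-0.089,0,0,0,0],
    [-0.057,-0.13,0,0,0,0],
    [-0.075,-0.171,0,0,0,0],
    [-0.093,-0.212,0,0,0,0],
    [-0.112,-0.253,0,0,0,0],
    [-0.13,-0.295,0,0,0,0],
  ],
)

```text
clock: 13.4
tcp_pos: [0.5093, -0.0336, 0.1297]
eef_rot: [0.996, -0.087, -0.002, -0.0]
force: [0.4, 0.5, -2.2]
opening: 0.0376
finger_force: 24.8
```

move_arm(
  rows=[
    [-0.018,-0.042,0,0,0,0],
    [-0.037,-0.084,0,0,0,0],
    [-0.056,-0.127,0,0,0,0],
    [-0.075,-0.17,0,0,0,0],
    [-0.094,-0.213,0,0,0,0],
    [-0.112,-0.255,0,0,0,-0.01],
    [-0.13,-0.297,0,0,0,-0.02],
    [-0.142,-0.324,0,0,0,-0.03],
  ],
)

```text
clock: 14.07
tcp_pos: [0.4423, 0.2421, 0.1299]
eef_rot: [0.999, -0.038, -0.001, 0.0]
force: [0.3, -0.8, -0.8]
opening: 0.0378
finger_force: 24.8
```

move_arm(
  rows=[
    [-0.014,-0.033,0,0,0,0],
    [-0.02,-0.045,0,0,0,0],
    [-0.02,-0.045,0,0,0,0],
    [-0.02,-0.045,0,0,0,0],
  ],
)

```text
clock: 14.4
tcp_pos: [0.4307, 0.2765, 0.1304]
eef_rot: [0.999, -0.04, -0.001, 0.001]
force: [0.1, 0.1, -2.2]
opening: 0.0378
finger_force: 24.8
```

Run:
```python
from h import *
go(.4315,.295,.0465,-4.7)
```

```text
[-0.0006, -0.0233, 0.1048, 0.0006, 0.0005, 0.0009] mm 86.0 deg 0.2 t 14.4 tcp [0.4307 0.2765 0.1304]
```

move_arm(
  rows=[
    [0,-0.0233,0,0,0,0],
    [0,-0.0233,0.01,0,0,0],
    [0,-0.0233,0.03,0,0,0],
    [0,-0.0233,0.05,0,0,0],
    [0,-0.0233,0.07,0,0,0],
    [0,-0.0233,0.085,0,0,0],
    [0,-0.0233,0.092,0,0,0],
    [0,-0.0233,0.092,0,0,0],
  ],
)

```text
clock: 15.07
tcp_pos: [0.4319, 0.294, 0.0559]
eef_rot: [0.999, -0.041, -0.002, 0.001]
force: [-0.2, 0.3, -1.0]
opening: 0.0383
finger_force: 24.8
```

move_arm(
  rows=[
    [0,0,0,0,0,0],
    [0,0,0,0,0,0],
    [0,0,0,0,0,0],
  ],
)

```text
clock: 15.32
tcp_pos: [0.4337, 0.2959, 0.0593]
eef_rot: [0.999, -0.04, 0.001, -0.001]
force: [-0.0, -0.6, -1.9]
opening: 0.038
finger_force: 24.8
```

Run:
```python
from h import *
go(.4315,.295,.0465,-4.7)
```

```text
[-0.0027, 0.0014, 0.0159, -0.0004, -0.0006, 0.0005] mm 13.0 deg 0.2 t 15.32 tcp [0.4337 0.2959 0.0593]
```

move_arm(
  rows=[
    [-0.0025,0.0014,0.003,0,0,0],
    [-0.0025,0.0014,0.006,0,0,0],
    [-0.0025,0.0014,0.009,0,0,0],
    [-0.0025,0.0014,0.012,0,0,0],
    [-0.0025,0.0014,0.0135,0,0,0],
    [-0.0025,0.0014,0.0135,0,0,0],
    [-0.0025,0.0014,0.0135,0,0,0],
  ],
)

```text
clock: 15.9
tcp_pos: [0.4307, 0.2946, 0.047]
eef_rot: [0.999, -0.04, -0.0, 0.0]
force: [0.5, 0.5, -1.7]
opening: 0.0381
finger_force: 24.8
```

move_arm(
  rows=[
    [0,0,0.0007,0,0,0],
    [0,0,0.0014,0,0,0],
    [0,0,0.0014,0,0,0],
    [0,0,0.0014,0,0,0],
  ],
)

```text
clock: 16.23
tcp_pos: [0.4309, 0.2947, 0.0465]
eef_rot: [0.999, -0.04, 0.0, -0.0]
force: [-0.5, -0.7, 1.2]
opening: 0.038
finger_force: 24.8
```

Contact (force turned positive), so I release and rise.

move_arm(
  rows=[
    [0,0,0,0,0,0],
    [0,0,0,0,0,0],
    [0,0,0,0,0,0],
    [0,0,0,0,0,0],
    [0,0,0,0,0,0],
  ],
  fingers=0.3,
)

```text
clock: 16.65
tcp_pos: [0.4308, 0.2947, 0.0461]
eef_rot: [0.999, -0.04, 0.0, -0.0]
force: [0.4, 0.0, -0.3]
opening: 0.0647
finger_force: 0.0
```

move_arm(
  rows=[
    [0,0,-0.02,0,0,0],
    [0,0,-0.05,0,0,0],
    [0,0,-0.08,0,0,0],
    [0,0,-0.11,0,0,0],
    [0,0,-0.11,0,0,0],
    [0,0,-0.11,0,0,0],
  ],
)

```text
clock: 17.15
tcp_pos: [0.4319, 0.2952, 0.1359]
eef_rot: [0.999, -0.04, 0.002, -0.001]
force: [0.3, -0.8, -0.4]
opening: 0.0666
finger_force: 0.0
```

Run:
```python
from h import *
go(.426,-.1265,.13,40)
```

```text
[0.0349, 0.5261, 0.0063, -0.0002, -0.0013, -0.2478] mm 422.0 deg 44.6 t 17.15 tcp [0.4319 0.2952 0.1359]
```

move_arm(
  rows=[
    [0.002,0.04,0,0,0,-0.02],
    [0.005,0.085,0,0,0,-0.05],
    [0.009,0.135,0,0,0,-0.08],
    [0.012,0.185,0,0,0,-0.11],
    [0.015,0.235,0,0,0,-0.145],
    [0.019,0.285,0,0,0,-0.18],
    [0.022,0.335,0,0,0,-0.215],
    [0.026,0.385,0,0,0,-0.2478],
  ],
  fingers=0,
)

```text
clock: 17.82
tcp_pos: [0.4258, 0.0035, 0.1322]
eef_rot: [0.943, 0.333, -0.001, -0.001]
force: [1.2, -0.0, -0.5]
opening: 0.095
finger_force: 0.0
```

Run:
```python
from h import *
go(.426,-.1265,.09,40)
```

```text
[-0.1017, 0.1267, 0.0527, -0.0006, 0.0006, -0.0061] mm 137.0 deg 1.1 t 17.82 tcp [0.4258 0.0035 0.1322]
```

move_arm(
  rows=[
    [-0.03,0.038,0,0,0,-0.005],
    [-0.06,0.075,0.01,0,0,-0.005],
    [-0.08,0.1,0.03,0,0,-0.005],
    [-0.095,0.115,0.045,0,0,-0.005],
    [-0.095,0.115,0.05,0,0,-0.005],
    [-0.095,0.115,0.05,0,0,-0.005],
    [-0.095,0.115,0.05,0,0,-0.005],
  ],
)

```text
clock: 18.4
tcp_pos: [0.4246, -0.1135, 0.093]
eef_rot: [0.941, 0.338, -0.001, -0.001]
force: [-0.8, 0.0, -0.3]
opening: 0.0953
finger_force: 0.0
```

Run:
```python
from h import *
go(.426,-.1265,.010,40)
```

```text
[-0.0089, 0.0139, 0.1038, -0.0007, 0.0003, -0.0027] mm 84.0 deg 0.5 t 18.4 tcp [ 0.4246 -0.1135  0.093 ]
```

move_arm(
  rows=[
    [-0.0089,0.0139,0,0,0,-0.002],
    [-0.0089,0.0139,0.02,0,0,-0.002],
    [-0.0089,0.0139,0.05,0,0,-0.002],
    [-0.0089,0.0139,0.08,0,0,-0.002],
    [-0.0089,0.0139,0.1,0,0,-0.002],
    [-0.0089,0.0139,0.1035,0,0,-0.002],
    [-0.0089,0.0139,0.1035,0,0,-0.002],
    [-0.0089,0.0139,0.1035,0,0,-0.002],
  ],
)

```text
clock: 19.07
tcp_pos: [0.4279, -0.127, 0.0124]
eef_rot: [0.94, 0.342, 0.001, 0.001]
force: [-0.4, 0.5, 1.0]
opening: 0.0953
finger_force: 0.0
```

Run:
```python
from h import *
go(.426,-.1265,.010,40)
```

```text
[-0.0014, -0.0021, 0.003, 0.0005, -0.0003, -0.0003] mm 3.0 deg 0.1 t 19.07 tcp [ 0.4279 -0.127   0.0124]
```

move_arm(
  rows=[
    [-0.0014,-0.002,0.0025,0,0,0],
    [-0.0014,-0.002,0.0025,0,0,0],
    [-0.0014,-0.002,0.0025,0,0,0],
    [-0.0014,-0.002,0.0025,0,0,0],
    [-0.0014,-0.002,0.0025,0,0,0],
    [-0.0014,-0.002,0.0025,0,0,0],
    [-0.0014,-0.002,0.0025,0,0,0],
    [-0.0014,-0.002,0.0025,0,0,0],
  ],
  fingers=1,
)

```text
clock: 19.73
tcp_pos: [0.425, -0.127, 0.0093]
eef_rot: [0.94, 0.341, 0.0, -0.0]
force: [-0.6, -0.5, 0.2]
opening: 0.0471
finger_force: 0.0
```

move_arm(
  rows=[
    [0,0,0,0,0,0],
    [0,0,0,0,0,0],
    [0,0,0,0,0,0],
    [0,0,0,0,0,0],
    [0,0,0,0,0,0],
  ],
)

```text
clock: 20.15
tcp_pos: [0.4251, -0.127, 0.0093]
eef_rot: [0.94, 0.341, 0.0, 0.0]
force: [-0.4, -0.8, -1.2]
opening: 0.038
finger_force: 25.0
```

move_arm(
  rows=[
    [0,0,-0.01,0,0,0],
    [0,0,-0.03,0,0,0],
    [0,0,-0.06,0,0,0],
    [0,0,-0.09,0,0,0],
    [0,0,-0.12,0,0,0],
    [0,0,-0.14,0,0,0],
    [0,0,-0.15,0,0,0],
    [0,0,-0.15,0,0,0],
  ],
)

```text
clock: 20.82
tcp_pos: [0.4262, -0.1274, 0.1317]
eef_rot: [0.94, 0.341, 0.002, 0.001]
force: [0.7, -0.9, -1.6]
opening: 0.0376
finger_force: 25.0
```

Run:
```python
from h import *
go(.593,.172,.13,4.5)
```

```text
[0.3999, -0.1536, 0.0023, 0.0009, -0.001, 0.1965] mm 343.0 deg 35.4 t 20.82 tcp [ 0.4262 -0.1274  0.1317]
```

move_arm(
  rows=[
    [0.02,-0.008,0,0,0,0.01],
    [0.06,-0.023,0,0,0,0.03],
    [0.105,-0.04,0,0,0,0.055],
    [0.15,-0.058,0,0,0,0.08],
    [0.195,-0.075,0,0,0,0.11],
    [0.24,-0.092,0,0,0,0.14],
    [0.285,-0.11,0,0,0,0.17],
    [0.33,-0.127,0,0,0,0.1965],
  ],
)

```text
clock: 21.48
tcp_pos: [0.5617, 0.1222, 0.127]
eef_rot: [0.999, 0.037, -0.002, 0.0]
force: [-0.3, -0.5, -1.7]
opening: 0.0376
finger_force: 25.0
```

Run:
```python
from h import *
go(.593,.172,.0443,4.5)
```

```text
[0.044, -0.0592, 0.1032, 0.0001, 0.0012, -0.0013] mm 101.0 deg 0.3 t 21.48 tcp [0.5617 0.1222 0.127 ]
```

move_arm(
  rows=[
    [0.015,-0.02,0,0,0,0],
    [0.03,-0.042,0,0,0,0],
    [0.035,-0.047,0,0,0,0],
    [0.035,-0.047,0,0,0,0],
    [0.035,-0.047,0,0,0,0],
  ],
)

```text
clock: 21.9
tcp_pos: [0.5864, 0.1594, 0.1277]
eef_rot: [0.999, 0.039, -0.002, 0.0]
force: [0.3, -0.0, -0.9]
opening: 0.0377
finger_force: 25.0
```

Run:
```python
from h import *
go(.593,.172,.0443,4.5)
```

```text
[0.0098, -0.0151, 0.1042, 0.0002, 0.001, 0.0001] mm 85.0 deg 0.2 t 21.9 tcp [0.5864 0.1594 0.1277]
```

move_arm(
  rows=[
    [0.009,-0.0145,0,0,0,0],
    [0.009,-0.0145,0.01,0,0,0],
    [0.009,-0.0145,0.03,0,0,0],
    [0.009,-0.0145,0.05,0,0,0],
    [0.009,-0.0145,0.07,0,0,0],
    [0.009,-0.0145,0.085,0,0,0],
    [0.009,-0.0145,0.092,0,0,0],
    [0.009,-0.0145,0.092,0,0,0],
  ],
)

```text
clock: 22.57
tcp_pos: [0.5923, 0.1715, 0.0536]
eef_rot: [0.999, 0.039, -0.002, 0.0]
force: [-1.1, -0.2, -2.0]
opening: 0.0377
finger_force: 25.0
```

move_arm(
  rows=[
    [0,0,0,0,0,0],
    [0,0,0,0,0,0],
    [0,0,0,0,0,0],
    [0,0,0,0,0,0],
  ],
)

```text
clock: 22.9
tcp_pos: [0.5945, 0.1722, 0.0569]
eef_rot: [0.999, 0.039, 0.001, -0.0]
force: [-0.0, -0.4, -0.5]
opening: 0.0377
finger_force: 25.0
```

Run:
```python
from h import *
go(.593,.172,.0443,4.5)
```

```text
[-0.002, 0.0002, 0.0157, -0.0001, -0.0006, -0.0] mm 13.0 deg 0.1 t 22.9 tcp [0.5945 0.1722 0.0569]
```

move_arm(
  rows=[
    [-0.001,0,0.003,0,0,0],
    [-0.001,0,0.006,0,0,0],
    [-0.001,0,0.009,0,0,0],
    [-0.001,0,0.012,0,0,0],
    [-0.001,0,0.0135,0,0,0],
    [-0.001,0,0.0135,0,0,0],
    [-0.001,0,0.0135,0,0,0],
  ],
)

```text
clock: 23.48
tcp_pos: [0.5929, 0.172, 0.0447]
eef_rot: [0.999, 0.039, -0.0, 0.0]
force: [-0.3, -1.3, -1.7]
opening: 0.0376
finger_force: 25.0
```

move_arm(
  rows=[
    [0,0,0.0007,0,0,0],
    [0,0,0.0014,0,0,0],
    [0,0,0.0014,0,0,0],
    [0,0,0.0014,0,0,0],
  ],
)

```text
clock: 23.82
tcp_pos: [0.5931, 0.1721, 0.0443]
eef_rot: [0.999, 0.039, 0.0, -0.0]
force: [-0.8, -0.4, 3.2]
opening: 0.0374
finger_force: 25.0
```

move_arm(
  rows=[
    [0,0,0,0,0,0],
    [0,0,0,0,0,0],
    [0,0,0,0,0,0],
    [0,0,0,0,0,0],
    [0,0,0,0,0,0],
  ],
  fingers=0.4,
)

```text
clock: 24.23
tcp_pos: [0.5929, 0.172, 0.0437]
eef_rot: [0.999, 0.039, -0.0, 0.0]
force: [-0.1, 0.0, -0.3]
opening: 0.0566
finger_force: 0.0
```

move_arm(
  rows=[
    [0,0,-0.02,0,0,0],
    [0,0,-0.05,0,0,0],
    [0,0,-0.08,0,0,0],
    [0,0,-0.11,0,0,0],
    [0,0,-0.11,0,0,0],
    [0,0,-0.11,0,0,0],
  ],
)

```text
clock: 24.73
tcp_pos: [0.5943, 0.1723, 0.1338]
eef_rot: [0.999, 0.039, 0.002, -0.0]
force: [0.7, -1.0, -0.4]
opening: 0.0567
finger_force: 0.0
```

Run:
```python
from h import *
go(.566,-.146,.1,19.5)
```

```text
[-0.0666, 0.3939, 0.0418, 0.0, -0.0013, -0.0833] mm 321.0 deg 15.0 t 24.73 tcp [0.5943 0.1723 0.1338]
```

move_arm(
  rows=[
    [-0.007,0.04,0,0,0,-0.01],
    [-0.015,0.09,0,0,0,-0.02],
    [-0.023,0.14,0,0,0,-0.035],
    [-0.032,0.19,0,0,0,-0.05],
    [-0.04,0.24,0,0,0,-0.065],
    [-0.049,0.29,0,0,0,-0.083],
    [-0.056,0.335,0,0,0,-0.083],
    [-0.062,0.365,0,0,0,-0.083],
  ],
  fingers=0,
)

```text
clock: 25.4
tcp_pos: [0.5647, -0.1257, 0.1296]
eef_rot: [0.986, 0.168, -0.001, -0.0]
force: [0.2, -0.8, 0.8]
opening: 0.0945
finger_force: 0.0
```

move_arm(
  rows=[
    [0,0,0.02,0,0,0],
    [0,0,0.04,0,0,0],
    [0,0,0.04,0,0,0],
    [0,0,0.04,0,0,0],
  ],
)

```text
clock: 25.73
tcp_pos: [0.5645, -0.1225, 0.097]
eef_rot: [0.986, 0.169, -0.002, -0.001]
force: [-0.3, -0.8, 0.7]
opening: 0.0952
finger_force: 0.0
```

Run:
```python
from h import *
go(.566,-.146,.010,19.5)
```

```text
[-0.0075, 0.0287, 0.1087, -0.001, 0.0014, -0.0004] mm 90.0 deg 0.3 t 25.73 tcp [ 0.5645 -0.1225  0.097 ]
```

move_arm(
  rows=[
    [-0.0075,0.028,0,0,0,0],
    [-0.0075,0.028,0,0,0,0],
    [-0.0075,0.028,0.03,0,0,0],
    [-0.0075,0.028,0.06,0,0,0],
    [-0.0075,0.028,0.09,0,0,0],
    [-0.0075,0.028,0.107,0,0,0],
    [-0.0075,0.028,0.107,0,0,0],
    [-0.0075,0.028,0.107,0,0,0],
  ],
)

```text
clock: 26.4
tcp_pos: [0.5681, -0.1455, 0.0141]
eef_rot: [0.986, 0.169, -0.0, -0.0]
force: [-0.1, 0.1, 0.1]
opening: 0.0954
finger_force: 0.0
```

Run:
```python
from h import *
go(.566,-.146,.010,19.5)
```

```text
[-0.0027, -0.0003, 0.0051, -0.0002, 0.0002, -0.0002] mm 5.0 deg 0.1 t 26.4 tcp [ 0.5681 -0.1455  0.0141]
```

move_arm(
  rows=[
    [-0.002,0,0.0045,0,0,0],
    [-0.002,0,0.0045,0,0,0],
    [-0.002,0,0.0045,0,0,0],
    [-0.002,0,0.0045,0,0,0],
    [-0.002,0,0.0045,0,0,0],
    [-0.002,0,0.0045,0,0,0],
    [-0.002,0,0.0045,0,0,0],
    [-0.002,0,0.0045,0,0,0],
  ],
  fingers=1,
)

```text
clock: 27.07
tcp_pos: [0.5667, -0.1466, 0.0107]
eef_rot: [0.986, 0.169, 0.0, 0.0]
force: [0.3, 0.6, -0.1]
opening: 0.0471
finger_force: 0.0
```

move_arm(
  rows=[
    [0,0,0,0,0,0],
    [0,0,0,0,0,0],
    [0,0,0,0,0,0],
    [0,0,0,0,0,0],
    [0,0,0,0,0,0],
  ],
)

```text
clock: 27.48
tcp_pos: [0.5667, -0.1466, 0.0105]
eef_rot: [0.986, 0.169, -0.0, 0.0]
force: [0.8, 0.4, -0.4]
opening: 0.0379
finger_force: 25.0
```

move_arm(
  rows=[
    [0,0,-0.01,0,0,0],
    [0,0,-0.03,0,0,0],
    [0,0,-0.06,0,0,0],
    [0,0,-0.09,0,0,0],
    [0,0,-0.12,0,0,0],
    [0,0,-0.14,0,0,0],
    [0,0,-0.15,0,0,0],
    [0,0,-0.15,0,0,0],
  ],
)

```text
clock: 28.15
tcp_pos: [0.568, -0.147, 0.1333]
eef_rot: [0.986, 0.169, 0.002, 0.001]
force: [-0.4, 0.1, -1.1]
opening: 0.0378
finger_force: 25.0
```

Run:
```python
from h import *
go(.429,.1745,.13,-4.9)
```

```text
[-0.0301, -0.4368, 0.0028, 0.0006, -0.0013, 0.1352] mm 350.0 deg 24.3 t 28.15 tcp [ 0.568  -0.147   0.1333]
```

Seat TCP height for this grasp is about 0.0455.

move_arm(
  rows=[
    [-0.001,-0.02,0,0,0,0.01],
    [-0.004,-0.06,0,0,0,0.025],
    [-0.007,-0.105,0,0,0,0.045],
    [-0.01,-0.15,0,0,0,0.065],
    [-0.013,-0.195,0,0,0,0.085],
    [-0.016,-0.24,0,0,0,0.105],
    [-0.019,-0.285,0,0,0,0.125],
    [-0.022,-0.33,0,0,0,0.135],
  ],
)

```text
clock: 28.82
tcp_pos: [0.4601, 0.0977, 0.1287]
eef_rot: [0.999, -0.044, -0.001, 0.0]
force: [1.5, 0.8, -1.7]
opening: 0.0374
finger_force: 25.0
```

move_arm(
  rows=[
    [0.01,-0.035,0,0,0,0],
    [0.02,-0.065,0,0,0,0],
    [0.025,-0.08,0,0,0,0],
    [0.025,-0.08,0,0,0,0],
    [0.025,-0.08,0,0,0,0],
  ],
)

```text
clock: 29.23
tcp_pos: [0.4868, 0.1583, 0.1293]
eef_rot: [0.999, -0.042, -0.001, 0.001]
force: [0.6, -0.0, -2.6]
opening: 0.0377
finger_force: 25.0
```

Run:
```python
from h import *
go(.429,.1745,.0455,-4.9)
```

```text
[-0.0735, -0.0143, 0.1049, 0.0004, 0.0008, 0.0005] mm 103.0 deg 0.2 t 29.23 tcp [0.4868 0.1583 0.1293]
```

move_arm(
  rows=[
    [-0.03,-0.006,0,0,0,0],
    [-0.06,-0.011,0,0,0,0],
    [-0.073,-0.014,0,0,0,0],
    [-0.073,-0.014,0,0,0,0],
    [-0.073,-0.014,0,0,0,0],
    [-0.073,-0.014,0.02,0,0,0],
    [-0.073,-0.014,0.04,0,0,0],
    [-0.073,-0.014,0.04,0,0,0],
  ],
)

```text
clock: 29.9
tcp_pos: [0.4291, 0.1734, 0.0957]
eef_rot: [0.999, -0.043, -0.002, 0.001]
force: [-0.3, 0.1, -2.5]
opening: 0.0378
finger_force: 25.0
```

Run:
```python
from h import *
go(.429,.1745,.0455,-4.9)
```

```text
[-0.0, -0.0015, 0.0628, 0.0007, 0.0015, -0.0002] mm 50.0 deg 0.3 t 29.9 tcp [0.4291 0.1734 0.0957]
```

move_arm(
  rows=[
    [0,-0.001,0.01,0,0,0],
    [0,-0.001,0.025,0,0,0],
    [0,-0.001,0.04,0,0,0],
    [0,-0.001,0.05,0,0,0],
    [0,-0.001,0.05,0,0,0],
    [0,-0.001,0.05,0,0,0],
    [0,-0.001,0.05,0,0,0],
    [0,-0.001,0.05,0,0,0],
  ],
)

```text
clock: 30.57
tcp_pos: [0.431, 0.1757, 0.0593]
eef_rot: [0.999, -0.042, 0.001, -0.0]
force: [0.4, 0.2, -0.3]
opening: 0.0379
finger_force: 25.0
```

Run:
```python
from h import *
go(.429,.1745,.0455,-4.9)
```

```text
[-0.0024, 0.0017, 0.0172, -0.0002, -0.0004, 0.0002] mm 14.0 deg 0.1 t 30.57 tcp [0.431  0.1757 0.0593]
```

move_arm(
  rows=[
    [-0.002,0.0015,0.003,0,0,0],
    [-0.002,0.0015,0.006,0,0,0],
    [-0.002,0.0015,0.009,0,0,0],
    [-0.002,0.0015,0.012,0,0,0],
    [-0.002,0.0015,0.014,0,0,0],
    [-0.002,0.0015,0.015,0,0,0],
    [-0.002,0.0015,0.015,0,0,0],
    [-0.002,0.0015,0.015,0,0,0],
  ],
)

```text
clock: 31.23
tcp_pos: [0.4287, 0.1744, 0.0465]
eef_rot: [0.999, -0.042, -0.0, 0.0]
force: [-0.3, -0.3, -0.6]
opening: 0.0377
finger_force: 25.0
```

move_arm(
  rows=[
    [0,0,0.0007,0,0,0],
    [0,0,0.0014,0,0,0],
    [0,0,0.0014,0,0,0],
    [0,0,0.0014,0,0,0],
  ],
)

```text
clock: 31.57
tcp_pos: [0.4288, 0.1744, 0.0456]
eef_rot: [0.999, -0.042, 0.0, -0.0]
force: [1.3, -0.1, -1.6]
opening: 0.0379
finger_force: 25.0
```

move_arm(
  rows=[
    [0,0,0.0007,0,0,0],
    [0,0,0.001,0,0,0],
    [0,0,0.001,0,0,0],
    [0,0,0.001,0,0,0],
  ],
)

```text
clock: 31.9
tcp_pos: [0.4288, 0.1744, 0.0455]
eef_rot: [0.999, -0.042, -0.0, 0.0]
force: [-3.5, -0.8, 5.7]
opening: 0.0379
finger_force: 25.0
```

move_arm(
  rows=[
    [0,0,0,0,0,0],
    [0,0,0,0,0,0],
    [0,0,0,0,0,0],
    [0,0,0,0,0,0],
    [0,0,0,0,0,0],
  ],
  fingers=0.4,
)

```text
clock: 32.32
tcp_pos: [0.4288, 0.1744, 0.0446]
eef_rot: [0.999, -0.042, 0.0, -0.0]
force: [0.5, -0.0, -0.1]
opening: 0.0566
finger_force: 0.0
```

move_arm(
  rows=[
    [0,0,-0.02,0,0,0],
    [0,0,-0.05,0,0,0],
    [0,0,-0.09,0,0,0],
    [0,0,-0.13,0,0,0],
    [0,0.04,-0.13,0,0,0],
    [0,0.09,-0.13,0,0,0],
    [0,0.14,-0.13,0,0,0],
    [0,0.19,-0.13,0,0,0],
  ],
)

```text
clock: 32.98
tcp_pos: [0.4155, 0.0218, 0.149]
eef_rot: [0.999, -0.042, 0.001, 0.0]
force: [0.4, -0.4, 0.5]
opening: 0.0572
finger_force: 0.0
```

move_arm(
  rows=[
    [0,0.05,0,0,0,0],
    [0,0.1,0,0,0,0],
    [0,0.15,0,0,0,0],
    [0,0.2,0,0,0,0],
    [0,0.25,0,0,0,0],
    [0,0.28,0,0,0,0],
    [0,0.28,0,0,0,0],
    [0,0.28,0,0,0,0],
  ],
)

```text
clock: 33.65
tcp_pos: [0.3965, -0.201, 0.1485]
eef_rot: [0.999, -0.044, -0.0, -0.0]
force: [-0.5, 0.5, -0.7]
opening: 0.0571
finger_force: 0.0
```

Run:
```python
from h import *
img=imaging.camera("top");s=imaging.camera("side")
cv2.imwrite("pics/f1.png",cv2.resize(img[155:305,130:280,::-1],(600,600),interpolation=cv2.INTER_CUBIC))
cv2.imwrite("pics/f2.png",cv2.resize(s[140:350,150:430,::-1],(800,600),interpolation=cv2.INTER_CUBIC))
```

```text
(no output)
```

View pics/f1.png

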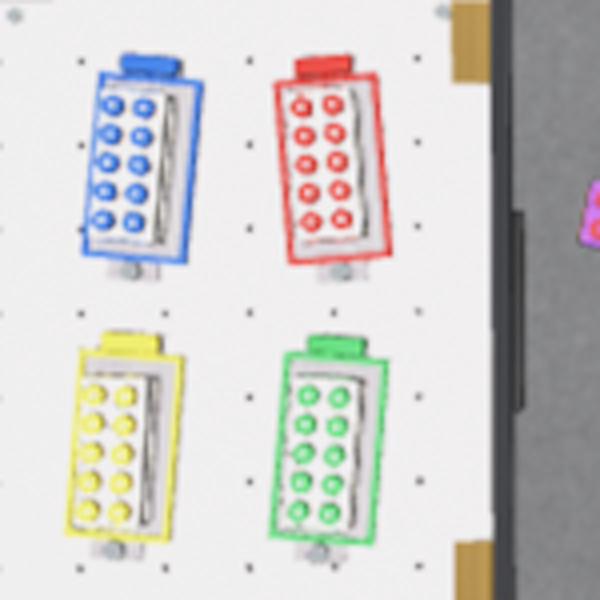

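View pics/f2.png

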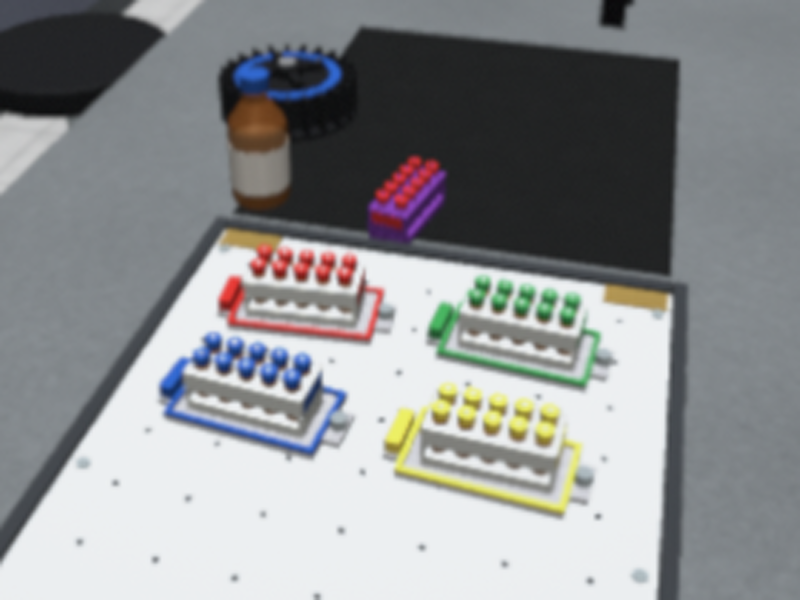

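The top crop shows every rack inside its own dock's lip: blue (123,163), red (322,163), yellow (107,453), green (319,454). The side view shows them level on the seats, with the bottle and carousel in place. I run one numeric check and hand in if it passes.

Run:
```python
from h import *
C={"yellow":([(96,394),(126,395),(88,511),(120,512)],(.4316,.295)),"green":([(309,395),(340,396),(298,511),(330,512)],(.429,.1748)),"red":([(302,106),(333,104),(311,221),(342,219)],(.5933,.1722)),"blue":([(113,105),(145,106),(104,220),(135,222)],(.5948,.2847))}
ok=True
for c,(p,d) in C.items():
    e=project_inv("top",np.array(p)/4+[130,155],.08).mean(0)-d;print(c,(e*1000).round(1));ok&=np.linalg.norm(e)<.008
if ok: print(job.hand_in())
```

```text
yellow [-1.8 -2.3]
green [-0.4 -1.8]
red [-0.1 -1.3]
blue [-1.1 -1.3]
the job is handed in; nothing more can be done
None
```

All four racks are released, flat in the docks of their own colours and within about 3 mm of the seat centres by camera, and the job was handed in at about 34 s; no verdict came back.

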